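Press the jar's sprung follower home

TASK

Take the tamper from its wooden rest and press the sprung plate in the glass jar squarely down until it is fully home, hard on its stop, and level; bear down firmly on it there for about a second, with some 16 to 24 N, but never with more than 28 N, and do not knock the glass. Then lift the tamper out and set it gently back upright in its rest, leaving the plate down and level and everything else on the table where it is.

Things in the scene. Friction and masses are not known exactly. Their poses are not given: they have to be found in the camera images.
- tamper: tamper standing upright in its rest: flat round steel base 72 mm across and 14 mm thick, steel stem 14 mm across, round dark wooden handle 29 mm across from 75 to 155 mm above the underside; 0.25 to 0.6 kg. Origin at the centre of the flat underside, z up along the handle. Gripped from above, 118 mm above the underside, the fingers stay above the jar's rim.
- rest: fixed round wooden dish, 110 mm across, where the tamper stands: floor 6 mm above its underside, rim 16 mm above its underside, recess 86 mm across. Origin at the centre of the underside.
- jar: fixed straight-sided open glass jar on a round wooden base (120 mm across, 14 mm high). Glass 96 mm across (100 mm at the rim), 88 mm inside at least, rim 134 mm above the origin. Origin at the centre of the base's underside, z up. The only jar with a plate in it; it and the rest may swap sides. The glass bears knocks of 12 N at most.
- follower: round aluminium plate in the jar, 81 mm across, 6 mm thick, on a coil spring, starting cocked by up to 7 degrees. Origin at the centre of its top face, on its pivot; z is that face's normal. It tips easily, takes the angle of the flat thing pressing it and keeps it; level: within 2 degrees. Fully home its top is 62 to 74 mm above the jar's origin; the depth varies unseen.
- foot (a joint): how far the stiff foot under the spring has sunk: 0 until the plate has run down onto it, 0.004 m fully home on its rigid stop. Pressed slowly, the plate runs down 15 to 30 mm under 6 to 9 N, meets the foot, sinks with it the last 4 mm under about 12 N and then stops hard. Friction holds plate and foot where they are left.
- small_jar: closed glass jar, 54 mm across, 75 mm high, between jar and rest; origin under its centre; not to be disturbed
- tall_jar: closed glass jar, 76 mm across, 140 mm high, towards the far edge; origin under its centre; not to be disturbed
- open_jar: empty open glass jar, 74 mm across, 100 mm high, towards the far edge; origin under its centre; not to be disturbed
- tin_can: can, 68 mm across, 100 mm high; origin under its centre; not to be disturbed
- jar_band: loose brass jar band, 76 mm across, 15 mm high, lying near the robot; origin under its centre; not to be disturbed
- carton: cardboard carton 70 x 100 x 45 mm; origin under its centre; not to be disturbed
- spoon: spoon lying on the table, at the robot's left; origin under its centre; not to be disturbed
Mind the look-alikes: they are no part of the job. What is shaped like the tamper but red is not meant. What is shaped like the rest but pink is not meant.

How it is judged:
By the outcome, as a careful person would: the job done as asked, in the order asked, and still so for the second after the job is handed in, with the robot touching nothing.
It also fails if it takes over 64 s, if anything falls off the work surface, if the arm or the gripper's body presses on something with over 40 N, if the wrist force passes 120 N, or if a joint passes its speed limit or range.

ROBOT

A 6-joint arm with a two-finger parallel gripper is mounted at the origin on the work surface. World frame = base frame: x ahead of the robot, y to its left, z up, the work surface at z = 0. Lengths are in m, angles in rad, forces in N, time in s.
With the tool pointing down it reaches from about 0.25 to 0.8 m from the base axis. Payload 8.5 kg.
Tool frame: the origin (TCP) lies on the centre line of the jaws, within the pads' length; the fingertips stand 25 mm ahead of it and the grasp point (between the pads) lies 6 mm ahead of it (manip.nose_length is the distance from the TCP to the fingertips, in m); z points along the fingers, y is the line along which they close (so a half turn about z gives the same grasp; the last joint's range is limited). The gripper opens to 85 mm and grips with 20 to 120 N. Pads are 22 mm wide; open, the fingers measure 114 mm over their backs; the gripper's body (76 mm by 85 mm) begins 54 mm behind the grasp point. The pads swing forward as they close: fully open they stand 13 mm farther back than shut.
Start: joints at [-1.306, 0.238, -0.013, 1.319, 0, 1.571], TCP at [0.137, -0.507, 0.256] pointing down, gripper open.
Joint ranges: [-2.66, 2.66], [-1.03, 1.9], [-1.14, 1.46], [-1.82, 2.27], [-1.45, 1.34], [-3.14, 3.14]. Speed limits (rad/s): [2.22, 2.22, 2.79, 3.14, 3.14, 3.14].

INTERFACE

Orientations are given as a unit quaternion [x, y, z, w].
In Python, from workcell import manip, move_gripper, read_state, imaging gives the robot as it stands. Calls block until the motion is done:
- manip.movep(position, orientation): joint-space move of the TCP to a pose.
- manip.line_to(position, rotation=None, feed=0.15, max_force=None): straight line of the TCP; rotation=None keeps the orientation; feed is the mean speed in m/s. With max_force (N) it stops when the force on the tool has changed by that much, and returns True; else False.
- manip.move_joints(angles): joint-space move.
- move_gripper(opening, grip_force=None): finger opening in m; grip_force is the grip in N (None keeps the last); returns when the fingers have stopped.
- manip.hold(seconds).
- manip.ik(position, orientation): joint angles nearest the present ones, or None.
- read_state(): the state.
- imaging.read_camera(name): name is "side" or "top" or "wrist"; returns the picture (400x640x3 uint8, red, green, blue); there is no depth.
- imaging.camera_model(name): a dict with "intrinsics" (3x3 intrinsics, pixels), "origin" and "rotation" of the camera in the world; the wrist camera has in their place "T_tool_cam" (4x4, takes a point from camera to tool coordinates, whose origin is the TCP and whose axes are the flange's). Camera axes: x right, y down, z forward; pixel columns grow to the right and rows downward; lengths in m; the calibration is good to about 2 mm. A picture is of the moment at which its call begins: read the wrist's pose just before it. camera_model takes no time and is no camera call.
A pose or a line that the arm cannot do raises manip.MotionError and nothing moves.
- manip.sign_off(): hands the job in; it is judged then, once.
The state is a dict: "time": time; "joint_pos": joint angles; "joint_velocities": joint speeds; "tau": joint torques, N m; "position": TCP position; "eef_rot": TCP orientation; "contact_force": force on the tool from outside, world axes, zero at the start; "moment": the same for the moment, N m; "grip_width": finger opening in m; "grip_force": force on a finger pad.
Only numpy, scipy, OpenCV 4.12 (cv2) and the standard library are available. Lean on these libraries where they do the work, as an engineer would, in place of code of your own. Each camera call takes 0.05 s, during which the arm holds its last target. There are 200 camera calls.

## Working session

There is one attempt and no reset: what is moved stays moved. The work goes in short steps, each a Python script; the robot and the scene stay as the last script left them, time stands still between calls to the robot, and variables do not carry over. Pictures are saved under pics/ and viewed, at most 10 in all, crops included, and the job is handed in when it is done.

```bash
ls; mkdir -p pics
python3 - <<'E'
from workcell import manip, read_state, imaging
import cv2
for n in("top","side"):
    cv2.imwrite(f"pics/{n}0.png",imaging.read_camera(n)[:,:,::-1]); m=imaging.camera_model(n); print(n,m)
print(imaging.camera_model("wrist"));s=read_state();print(s)
E
```

```text
pics
top {'intrinsics': array([[369.65423777,   0.        , 321.81394879],
       [  0.        , 369.65423777, 200.31945319],
       [  0.        ,   0.        ,   1.        ]]), 'origin': array([0.50486112, 0.01128566, 1.20250175]), 'rotation': array([ 0.71488753, -0.69913926,  0.00680373, -0.00968657])}
side {'intrinsics': array([[452.78507551,   0.        , 317.74195364],
       [  0.        , 452.78507551, 198.1554936 ],
       [  0.        ,   0.        ,   1.        ]]), 'origin': array([0.01079183, 0.69643646, 0.82204582]), 'rotation': array([-0.29529258,  0.85565689, -0.39804868,  0.14903301])}
{'intrinsics': array([[281.03422527,   0.        , 321.56669957],
       [  0.        , 281.03422527, 199.25661069],
       [  0.        ,   0.        ,   1.        ]]), 'T_tool_cam': array([[ 1.37684381e-03, -9.52318865e-01, -3.05101431e-01,
         7.75290861e-02],
       [ 9.99999051e-01,  1.32438302e-03,  3.78915220e-04,
        -1.86516387e-04],
       [ 4.32230418e-05, -3.05101663e-01,  9.52319785e-01,
        -1.17771068e-01],
       [ 0.00000000e+00,  0.00000000e+00,  0.00000000e+00,
         1.00000000e+00]])}
{'time': 0.1, 'joint_pos': array([-1.30600094e+00,  2.38720708e-01, -1.41858230e-02,  1.31921633e+00,
        2.28376417e-05,  1.57081762e+00]), 'joint_velocities': array([-0.00191131, -0.00101189,  0.00206606, -0.0026931 , -0.00033728,
       -0.00100246]), 'tau': array([-1.07210544e-03, -5.39721537e+01,  3.46998560e+01,  1.34865486e-02,
       -9.72211751e-05, -8.06453464e-07]), 'position': array([ 0.13731158, -0.50635587,  0.25573576]), 'eef_rot': array([ 9.91249409e-01,  1.32000639e-01, -7.62470902e-05, -6.58970848e-04]), 'contact_force': array([0.38819081, 0.34147223, 0.65655673]), 'moment': array([ 0.02773684,  0.01982465, -0.00142711]), 'grip_force': 0.0, 'grip_width': 0.08531310869288655}
```

View pics/top0.png

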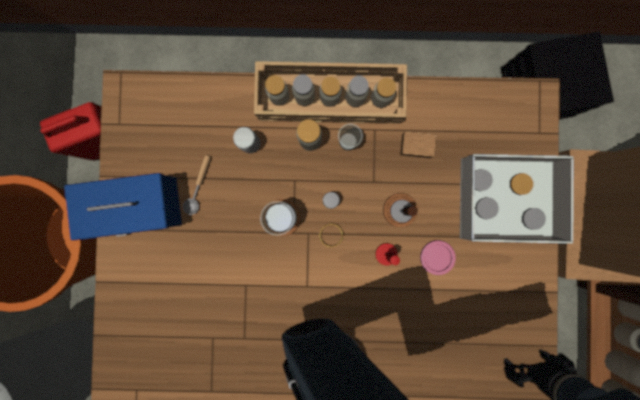

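View pics/side0.png

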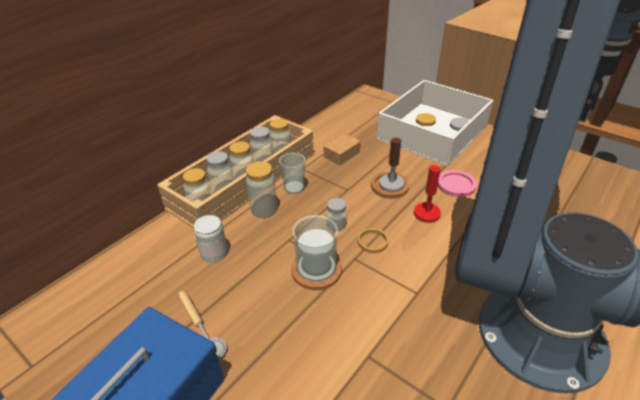

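Top view: tamper and rest at (401,208), plate jar at (279,217), small jar at (331,200). The red tamper at (388,254) and pink dish at (438,257) are look-alikes. The side view agrees: rest at (391,183), jar at (316,260). I'll compute rough positions, then look with the wrist camera from above each.

```bash
cat > h.py <<'E'
from workcell import manip, move_gripper, read_state, imaging
import numpy as np, cv2
from scipy.spatial.transform import Rotation as R
Q=[1,0,0,0]
def cam(n,st=None):
    m=imaging.camera_model(n)
    if n!="wrist": return m["intrinsics"],np.array(m["origin"]),R.from_quat(m["rotation"]).as_matrix()
    T=m["T_tool_cam"]; A=R.from_quat(st["eef_rot"]).as_matrix()
    return m["intrinsics"],np.array(st["position"])+A@T[:3,3],A@T[:3,:3]
def ray(c,px,z):
    K,o,M=c; d=M@np.linalg.solve(K,[px[0],px[1],1.]); return o+d*(z-o[2])/d[2]
def proj(c,p):
    K,o,M=c; q=K@(M.T@(np.asarray(p)-o)); return q[:2]/q[2]
E
python3 - <<'E'
from h import *
t=cam("top");s=cam("side")
print("rest top",ray(t,(400,208),.01),"side",ray(s,(391,183),.015))
print("jar rim top",ray(t,(279,217),.1),"side base",ray(s,(316,268),.014))
for i,p in enumerate([(.47,-.22,.34),(.44,.13,.34)]):
    print(manip.ik(p,Q)); manip.movep(p,Q); st=read_state(); im=imaging.read_camera("wrist")
    np.save(f"w{i}.npy",im); np.save(f"w{i}s.npy",np.r_[st["position"],st["eef_rot"]]); cv2.imwrite(f"pics/w{i}.png",im[:,:,::-1]);print(st["position"],st["time"])
E
```

```text
rest top [ 0.51346891 -0.23600669  0.01      ] side [ 0.50414937 -0.23500868  0.015     ]
jar rim top [0.477954   0.14257794 0.1       ] side base [0.47333706 0.14978987 0.014     ]
[-0.4377913   0.21478981  0.1675258   1.52353233  0.          2.70380135]
[ 0.46964235 -0.22061601  0.33978788] 1.7417
[ 0.28728145  0.10823129  0.03627112  1.49883615  0.         -2.8543112 ]
[0.44002617 0.12993296 0.33999949] 6.3667
```

View pics/w0.png

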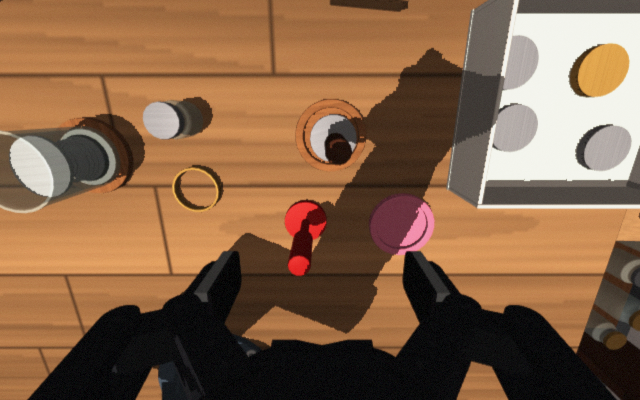

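View pics/w1.png

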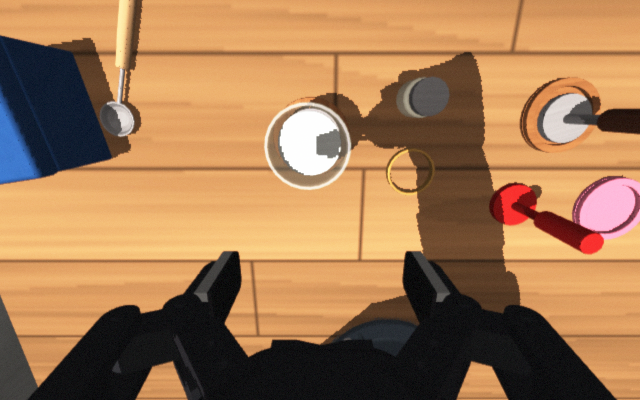

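w0 shows the rest at about (331,135), the tamper base at about (332,140), and the handle top at about (337,152). w1 shows the jar rim circle at about (308,145), with the plate bright inside it. Next: contour fits on magnified crops.

Run:
```python
from h import *
def load(i):
    s=np.load(f"w{i}s.npy"); return np.load(f"w{i}.npy"),cam("wrist",dict(position=s[:3],eef_rot=s[3:]))
a,ca=load(0);b,cb=load(1)
hsv=cv2.cvtColor(a,cv2.COLOR_RGB2HSV); 
x0,y0,w=285,88,100
sub=hsv[y0:y0+w,x0:x0+w]
def blob(m,off,name,zs,c):
    cs,_=cv2.findContours(m.astype(np.uint8),cv2.RETR_EXTERNAL,cv2.CHAIN_APPROX_NONE)
    k=cv2.convexHull(max(cs,key=cv2.contourArea)); e=cv2.fitEllipse(k); p=np.array(e[0])+off
    print(name,p.round(1),np.round(e[1],1),[ray(c,p,z).round(4) for z in zs])
blob(sub[...,1]<60,(x0,y0),"base",[.02],ca)
blob(sub[...,2]<55,(x0,y0),"handle",[.161],ca)
for p,z in (((331.5,134.5),.016),((333,139),.02),((337,152),.161)): print(p,ray(ca,p,z).round(4))
hb=cv2.cvtColor(b,cv2.COLOR_RGB2HSV)[95:195,258:358]
blob(hb[...,1]<70,(258,95),"rim",[.134],cb); print(ray(cb,(308,145),.134))
A=cv2.resize(a[80:180,280:380],(400,400),interpolation=cv2.INTER_CUBIC);B=cv2.resize(b[95:195,258:358],(400,400),interpolation=cv2.INTER_CUBIC)
cv2.imwrite("pics/z.png",np.hstack([A,B])[:,:,::-1])
for q in([0,1,0,0],):
  for p in((.505,-.235,.3),(.505,-.235,.125),(.475,.145,.35),(.475,.145,.18)): print(manip.ik(p,q))
```

```text
base [332.9 137.7] [45.8 47.1] [array([ 0.5055, -0.2381,  0.02  ])]
handle [337.3 148.1] [25.8 32.5] [array([ 0.5083, -0.2371,  0.161 ])]
(331.5, 134.5) [ 0.51  -0.236  0.016]
(333, 139) [ 0.5036 -0.2382  0.02  ]
(337, 152) [ 0.5042 -0.2369  0.161 ]
rim [307.3 145.4] [86.1 87.5] [array([0.4782, 0.1462, 0.134 ])]
[0.47869125 0.14535148 0.134     ]
[-0.43554256  0.28462988  0.16145028  1.44761673  0.         -0.43554256]
[-0.43554256  0.36657718 -0.17799777  1.02622138  0.         -0.43554256]
[0.29627836 0.1752995  0.14219427 1.53769109 0.         0.29627836]
[ 0.29627836  0.22891441 -0.22692944  1.11495248  0.          0.29627836]
```

View pics/z.png

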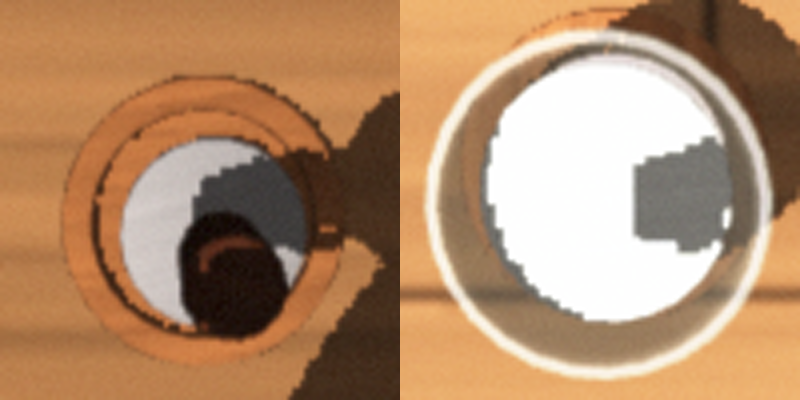

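Crop: the rest's outer edge is centred at (330.6,134.6), the tamper base at (333.5,138.5) and its handle top at (339,150.5), which agree at (.505,-.2385). The jar rim is at (.478,.146). I'll take opposite-facing views to cancel calibration bias; these also unwind the last joint.

Run:
```python
from h import *
Q2=[0,1,0,0]; out=[]
for i,(p,t) in enumerate([((.515,.146,.34),(.478,.146,.134)),((.54,-.238,.34),(.506,-.238,.02))]):
    manip.movep(p,Q2); st=read_state(); im=imaging.read_camera("wrist"); c=cam("wrist",st)
    np.save(f"w{i+2}.npy",im); np.save(f"w{i+2}s.npy",np.r_[st["position"],st["eef_rot"]])
    u,v=proj(c,t).astype(int); print("proj",u,v,st["time"]); x0,y0=u-50,v-50
    out.append(cv2.resize(im[y0:y0+100,x0:x0+100],(400,400),interpolation=cv2.INTER_CUBIC))
    h=cv2.cvtColor(im[y0:y0+100,x0:x0+100],cv2.COLOR_RGB2HSV)
    cs,_=cv2.findContours((h[...,1]<(70,60)[i]).astype(np.uint8),cv2.RETR_EXTERNAL,cv2.CHAIN_APPROX_NONE)
    e=cv2.fitEllipse(cv2.convexHull(max(cs,key=cv2.contourArea))); q=np.array(e[0])+(x0,y0); print(q,e[1],ray(c,q,t[2]))
    print("crop origin",x0,y0)
cv2.imwrite("pics/z2.png",np.hstack(out)[:,:,::-1])
```

```text
proj 321 147 9.0583
[321.7779274  143.73184204] (86.67536926269531, 87.48515319824219) [0.47354629 0.14629016 0.134     ]
crop origin 271 97
proj 320 139 10.5417
[320.78901672 137.89041138] (45.96680450439453, 46.567928314208984) [ 0.5032294 -0.2381063  0.02     ]
crop origin 270 89
```

View pics/z2.png

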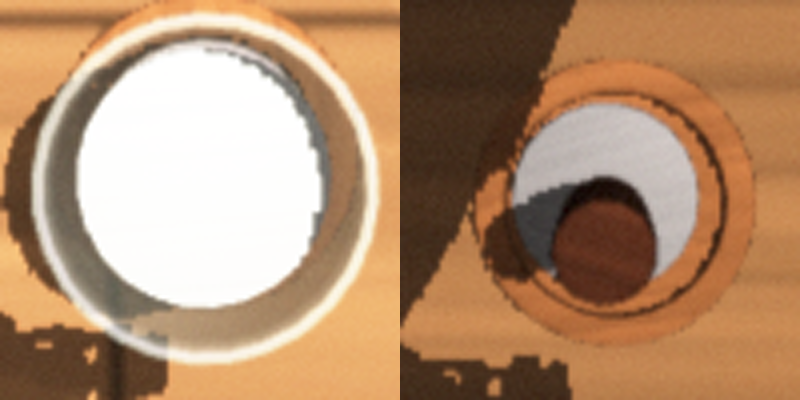

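Averaging the opposed views puts the jar at (.476,.146), the tamper at (.504,-.238) and the rest at about (.508,-.2355). I'll compute the rest and handle values precisely, then grasp.

Run:
```python
from h import *
Q2=[0,1,0,0]
def c(i):
    s=np.load(f"w{i}s.npy"); return cam("wrist",dict(position=s[:3],eef_rot=s[3:]))
for z,a,b,n in((.016,(330.6,134.6),(323.7,139.5),"rest"),(.02,(333.3,138.2),(321,138),"base"),(.161,(339,150.5),(321.2,152),"handle")):
    A,B=ray(c(0),a,z),ray(c(3),b,z); print(n,A.round(4),B.round(4),((A+B)/2).round(4))
X,Y=.504,-.238
manip.movep([X,Y,.25],Q2); print(manip.line_to([X,Y,.130],feed=.1,max_force=8))
s=read_state(); print(s["contact_force"],s["position"])
move_gripper(0.02,grip_force=110); s=read_state(); print(s["grip_width"],s["grip_force"],s["contact_force"],s["moment"],s["position"],s["time"])
```

```text
rest [ 0.5112 -0.2346  0.016 ] [ 0.506  -0.2336  0.016 ] [ 0.5086 -0.2341  0.016 ]
base [ 0.5062 -0.2387  0.02  ] [ 0.5034 -0.2378  0.02  ] [ 0.5048 -0.2382  0.02  ]
handle [ 0.5071 -0.239   0.161 ] [ 0.5044 -0.2373  0.161 ] [ 0.5057 -0.2382  0.161 ]
False
[-0.2984205   0.44748876 -0.6209882 ] [ 0.50437711 -0.23819026  0.1306024 ]
0.027271251915636768 107.86802172660828 [0.19356858 0.53283786 5.23224931] [ 0.02182401  0.13800482 -0.00730763] [ 0.50426915 -0.23815489  0.13049653] 12.9917
```

Run:
```python
from h import *
Q2=[0,1,0,0]
manip.line_to([.504,-.238,.31],feed=.12); s=read_state();print(s["grip_width"],s["contact_force"],s["moment"])
manip.movep([.475,.146,.31],Q2); manip.hold(.2); s=read_state();print(s["grip_width"],s["contact_force"],s["position"],s["time"])
a=imaging.read_camera("side"); b=imaging.read_camera("wrist")
c=cam("side"); u,v=proj(c,(.476,.146,.2)).astype(int); print(u,v)
A=cv2.resize(a[v-80:v+120,u-75:u+75],(450,600),interpolation=cv2.INTER_CUBIC); 
cw=cam("wrist",s);print([proj(cw,(.476,.146,z)) for z in(.134,.198)])
B=cv2.resize(b[100:400,220:395],(350,600));cv2.imwrite("pics/j.png",np.hstack([A,B])[:,:,::-1])
```

```text
0.02712748943239727 [ 0.00906627  0.56856692 -5.56147618] [ 0.0035595   0.03532798 -0.0002136 ]
0.026587285175905466 [ 0.06166965  0.05885795 -5.13879049] [0.47535616 0.14515286 0.30993805] 16.275
314 206
[array([322.25023502, 186.36104131]), array([322.40794601, 205.67937622])]
```

View pics/j.png

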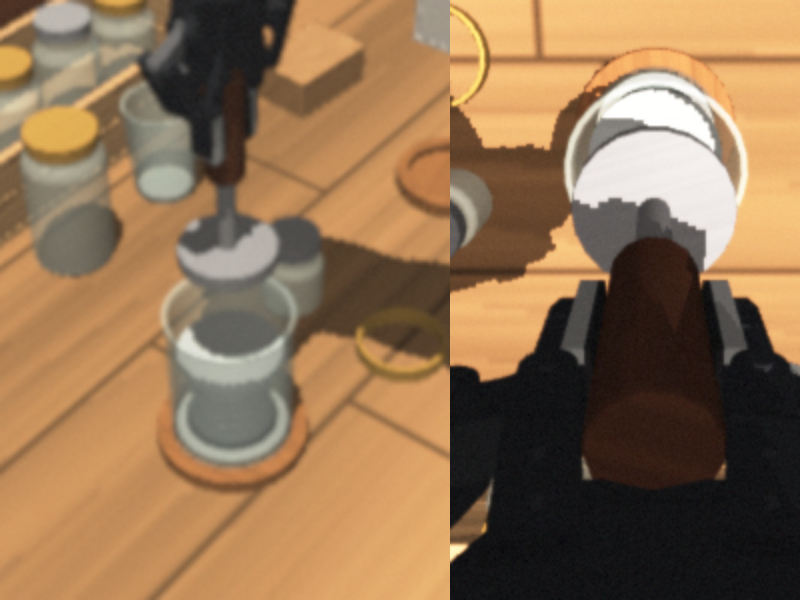

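The tamper hangs upright, centred over the jar (base at u≈322.5, jar rim at u≈323). Now enter slowly with a force guard, then press.

Run:
```python
from h import *
X,Y=.475,.1475
st=lambda n:(lambda s:print(n,s["contact_force"].round(2),s["moment"].round(2),s["position"].round(4),round(s["time"],2)))(read_state())
manip.line_to([X,Y,.285],feed=.08); manip.hold(.3); st("free"); f0=read_state()["contact_force"][2]; np.save("f0.npy",f0)
print(manip.line_to([X,Y,.245],feed=.04,max_force=5)); st("enter")
print(manip.line_to([X,Y,.185],feed=.012,max_force=10.5)); st("run"); 
manip.hold(.2); st("held")
```

```text
free [ 0.5   0.03 -5.78] [-0.05 -0.    0.07] [0.4752 0.1476 0.2854] 17.14
False
enter [-0.19  0.77 -5.15] [0.04 0.04 0.04] [0.4751 0.1475 0.2452] 18.29
True
run [-0.23  0.07  4.1 ] [-0.05  0.08  0.03] [0.4751 0.1475 0.1896] 22.28
held [-0.2   0.44  3.73] [ 0.04  0.01 -0.02] [0.4751 0.1475 0.1896] 22.48
```

Run:
```python
from h import *
X,Y=.475,.1475
def st(n):
    F=[]
    for _ in range(5): manip.hold(.02); F.append(read_state()["contact_force"])
    s=read_state();print(n,np.mean(F,0).round(2),"press",round(np.mean(F,0)[2]+5.5,2),s["position"].round(4),s["moment"].round(2),round(s["time"],2)); return np.mean(F,0)[2]+5.5
z=.1896
print(manip.line_to([X,Y,z-.012],feed=.004,max_force=7)); p=st("foot")
for i in range(12):
    if p>17.5: break
    z=read_state()["position"][2] if i==0 else z
    z-=.0002; manip.line_to([X,Y,z],feed=.004); p=st(i)
```

```text
True
foot [-0.7   0.27  4.95] press 10.45 [0.4752 0.1475 0.1895] [0.01 0.22 0.04] 23.29
0 [-0.53 -0.08  6.09] press 11.59 [0.475  0.1475 0.1895] [-0.09  0.15 -0.05] 23.62
1 [-0.9  -0.53  7.97] press 13.47 [0.4751 0.1475 0.1895] [-0.06  0.21  0.02] 23.96
2 [-1.3 -0.1  9.2] press 14.7 [0.4751 0.1474 0.1894] [-0.17  0.32 -0.01] 24.29
3 [-1.19 -0.67 10.98] press 16.48 [0.4752 0.1475 0.1894] [-0.14  0.41  0.04] 24.62
4 [-1.33 -0.33 11.97] press 17.47 [0.4752 0.1475 0.1893] [-0.2   0.41 -0.01] 24.96
5 [-1.59 -1.   13.06] press 18.56 [0.4753 0.1475 0.1892] [-0.19  0.52 -0.05] 25.29
```

The force has risen to 18.5 N with no further travel, so it looks like the hard stop. There is some moment, so I'll check the attitude before bearing down.

Run:
```python
from h import *
a=imaging.read_camera("side"); b=imaging.read_camera("wrist"); np.save("ps.npy",a)
s=read_state(); print(R.from_quat(s["eef_rot"]).as_matrix()[:,2],s["contact_force"],s["grip_width"])
c=cam("side"); u,v=proj(c,(.476,.146,.1)).astype(int); print(u,v)
A=cv2.resize(a[v-75:v+75,u-50:u+50],(400,600),interpolation=cv2.INTER_CUBIC)
B=cv2.resize(b[100:400,220:420],(400,600));cv2.imwrite("pics/p.png",np.hstack([A,B])[:,:,::-1])
for z in(.062,.066,.07): print(z,proj(c,(.476,.146,z)))
```

```text
[ 2.45984065e-03  2.75884382e-04 -9.99996937e-01] [-1.71374923  0.10745657 12.29880687] 0.02673801779123999
315 240
0.062 [315.66134877 252.45714487]
0.066 [315.62137654 251.24795389]
0.07 [315.58120693 250.03279249]
```

View pics/p.png

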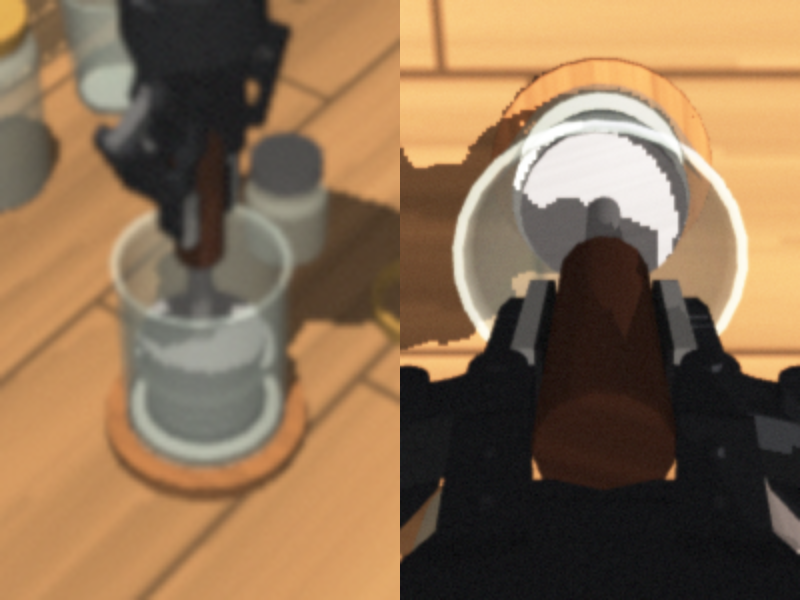

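Picture: the tamper base sits flat on the plate, the stem is vertical and centred, and the fingers are well above the rim. Bearing down at about 20 N for 1.3 s, then lifting out.

Run:
```python
from h import *
X,Y=.475,.1475
def F(n=8):
    f=[]
    for _ in range(n): manip.hold(.03); f.append(read_state()["contact_force"][2]+5.5)
    return np.array(f)
z=.1895-.0012
p=F(3).mean(); print("start",p)
# continue in small steps from the last commanded height
import itertools
z=.1892; s=read_state(); print(s["position"])
z=.1895-6*.0002
for i in range(6):
    if p>19.3: break
    z-=.0002; manip.line_to([X,Y,z],feed=.004); p=F(3).mean(); print(i,round(p,2),read_state()["position"][2].round(4))
f=F(36); s=read_state(); print("bear",f.min(),f.max(),f.mean(),s["position"],s["time"])
```

```text
start 18.978318970606473
[0.47530327 0.14751828 0.1892198 ]
0 20.16 0.1892
bear 18.584699840490856 20.73757674508078 19.738519752747735 [0.47533432 0.147478   0.18915567] 27.0417
```

Run:
```python
from h import *
Q2=[0,1,0,0]
manip.line_to([.475,.1475,.21],feed=.03); s=read_state(); print("up",s["contact_force"].round(2))
manip.line_to([.475,.1475,.31],feed=.09)
X,Y=.506,-.2365
manip.movep([X,Y,.31],Q2); manip.line_to([X,Y,.15],feed=.08); manip.hold(.3); s=read_state(); print(s["contact_force"].round(2),s["position"],s["time"])
print(manip.line_to([X,Y,.122],feed=.012,max_force=2.5)); s=read_state(); print(s["contact_force"].round(2),s["moment"].round(2),s["position"],s["grip_width"],s["time"])
```

```text
up [ 0.52  0.29 -4.93]
[-0.85 -0.43 -4.95] [ 0.50603971 -0.23650786  0.15010152] 33.0667
True
[0.18 0.58 5.72] [-0.01  0.08  0.03] [ 0.50598742 -0.23648313  0.13047943] 0.026982654786788553 34.575
```

It is seated at the same height as before (.1305, no slip). Release, retreat and check.

Run:
```python
from h import *
Q2=[0,1,0,0]
move_gripper(.085); manip.line_to([.506,-.2365,.26],feed=.1)
manip.movep([.54,-.236,.34],Q2); b=imaging.read_camera("wrist")
manip.movep([.515,.146,.34],Q2); s=read_state(); a=imaging.read_camera("wrist"); c=cam("wrist",s); sd=imaging.read_camera("side")
x=[cv2.resize(i[y:y+100,q:q+100],(400,400),interpolation=cv2.INTER_CUBIC) for i,q,y in((a,271,97),(b,270,89))]
cv2.imwrite("pics/e.png",np.hstack(x)[:,:,::-1]); cv2.imwrite("pics/sd.png",sd[100:330,200:500][:,:,::-1].repeat(2,0).repeat(2,1)); print(s["time"],proj(c,(.4759,.1462,.065)),281/(c[1][2]-.065)*.081*4)
# change check against the first side view
```

```text
38.55 [322.30020483 139.41982064] 231.8619172932242
```

View pics/e.png

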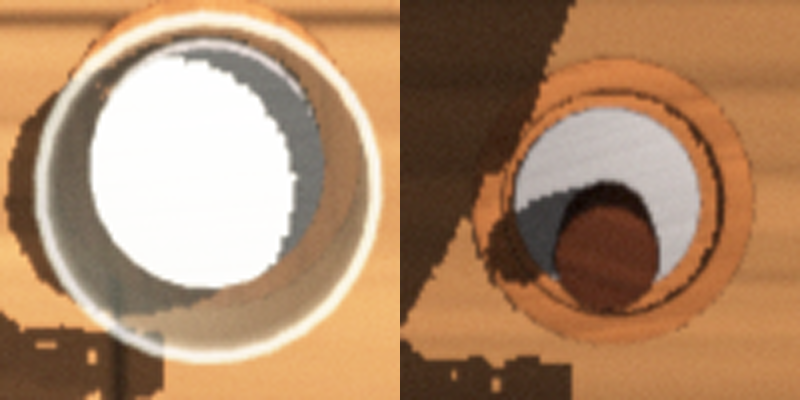

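View pics/sd.png

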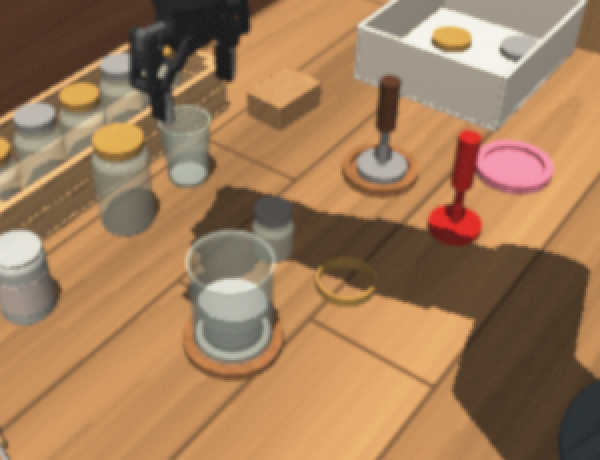

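The plate outline is 233 crop px wide, against 232 predicted at 65 mm height, so it is down. The tamper stands upright inside the recess and everything else is in place.

```bash
python3 -c "
from h import *
print(manip.sign_off())"
```

```text
the job is handed in; nothing more can be done
None
```

The job is handed in at about 39 s: the plate went hard onto its stop, was held at about 20 N (peak 20.7 N) for about a second and looked down and level afterwards; the tamper is back upright in its rest, with no knock on the glass that I could see.

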